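# Seat the top plate of an ornament die on its locating pins

### The job

Put the steel top plate onto the press die on the bench: its two holes go over the die's two locating pins, grip rib upward, until the plate rests flush on the die's face. The die is clamped somewhere along the slot of its base and nobody noted where, so find it by feel or by eye; lower the plate gently without forcing or dropping it, let go, and leave the hammer, the tray of punches and the jar alone.

Things in the scene. Friction and masses are not known exactly. Their poses are not given: they have to be found in the camera images.
- top_plate: Loose bright steel plate, 0.55 to 0.82 kg, 50 (x) x 90 (y) x 18 (z) mm, with two vertical through holes, 11.5 mm in diameter, chamfered 1.5 mm, at y = -32 and +32 mm on its y axis. In the middle of its top a grip rib (see rib_top). Origin: centre of the underside, z up. Starts flat on the bench, rib up; the same turned half round.
- rib_top (a point): Centre of the top of the plate's grip rib, 42 mm above the plate's underside. The rib is 18 (x) x 40 (y) x 24 (z) mm; pinch it across x from above. Axes as the plate's.
- bolster: Dark steel base of the die, fixed to the bench: slab 160 (x) x 210 (y) x 14 (z) mm with two rails along y, tops at z = 26 mm, inner faces at x = -31 and +31 mm, forming a slot along y in which the lower die is clamped (see slot_mid). Origin: centre of its underside on the bench; z up.
- slot_mid (a point): Over the bolster's centre, 48 mm up, its axes. The lower die, a bright steel block 60 (x) x 100 (y) x 34 (z) mm, is centred at x = 0, y unknown from -15 to +15 mm (not reported), top face at this height, square to the slot, immovable; its y end faces are bare above the rails. Pins: 10 mm diameter, 16 mm high, tips bevelled 1.8 mm, 32 mm either side of its centre along y.
- hammer: Bystander: a small hammer 260 mm long lying on the bench, handle to its -x. Origin: about the middle of its underside.
- punch_tray: Bystander: a wooden tray 90 x 160 x 32 mm full of steel punches, on the bench. Origin: centre of its underside.
- jar: Bystander: an amber glass jar, 56 mm in diameter and 70 mm high, standing on the bench. Origin: centre of its underside.
Mind the look-alikes: they are no part of the job. Leave any blue or green look-alike of the top_plate alone.

How it is judged (in metres and radians):
At the end, for the whole second after the job is handed in: The top plate is on the pins, rib up: its underside within 2 mm of the height of the lower die's top face (z of slot_mid), tilt under 0.03 rad, its long axis within 0.08 rad of the bolster's y, its centre within 4 mm of the slot's middle across and within 20 mm along it, at rest (below 0.01 m/s) (z of top_plate in the frame of slot_mid between -0.002 and 0.002 m and x of top_plate in the frame of slot_mid between -0.004 and 0.004 m and y of top_plate in the frame of slot_mid between -0.02 and 0.02 m and angle between the y axis of top_plate and the y axis of bolster, either way round below 0.08 rad and angle between top_plate's own z axis and vertical below 0.03 rad and linear speed of top_plate below 0.01 m/s); the robot touches nothing.
It fails at once if the top plate is forced onto the die: over 80 N between the plate and the bolster with its die (contact force between top_plate and bolster above 80 N).
It fails at once if the top plate is dropped or slammed onto the die: faster than 0.3 m/s while over the die with its underside less than 18 mm above the die's face (z of top_plate in the frame of slot_mid between -0.005 and 0.018 m and x of top_plate in the frame of slot_mid between -0.03 and 0.03 m and y of top_plate in the frame of slot_mid between -0.04 and 0.04 m and linear speed of top_plate above 0.3 m/s).
It fails at once if a bystander (hammer, punch tray or jar) is moved by more than 30 mm (distance of any of hammer, punch_tray, jar from where it was at the start of the episode above 0.03 m).
It also fails if it takes over 58 s, if anything falls off the work surface, if the arm or the gripper's body presses on something with over 40 N, if the wrist force passes 120 N, or if a joint passes its speed limit or range.

### The arm

A 6-joint arm with a two-finger parallel gripper is mounted at the origin on the work surface. World frame = base frame: x ahead of the robot, y to its left, z up, the work surface at z = 0. Lengths are in mm, angles in rad, forces in N, time in s.
With the tool pointing down it reaches from about 250 to 850 mm from the base axis. Payload 12.5 kg.
Tool frame: the origin (TCP) lies on the centre line of the jaws, within the pads' length; the fingertips stand 19 mm ahead of it and the grasp point (between the pads) is the TCP; z points along the fingers, y is the line along which they close (so a half turn about z gives the same grasp; the last joint's range is limited). The gripper opens to 93 mm and grips with 3 to 60 N. Pads are 15 mm wide; open, the fingers measure 128 mm over their backs; the gripper's body (75 mm by 188 mm) begins 65 mm behind the grasp point.
Start: joints at [1.016, 0.351, 1.652, -0, 1.139, -0.085], TCP at [248.957, 490.413, 237.633] pointing down, gripper open.
Joint ranges: [-2.75, 2.75], [-0.79, 2.1], [0.01, 2.65], [-1.57, 4.71], [0.07, 3.14], [-2.87, 2.87]. Speed limits (rad/s): [2.22, 2.22, 2.79, 3.14, 3.14, 3.14].

### API

Orientations are given as a rotation vector (axis times angle).
In Python, from workcell import r, camera gives the robot as it stands.
- The arm moves only by the tool apply_moves, never from a script. Its argument "moves" is one flat list of numbers, 7 for each row, row after row: the closure in counts, from 0 (fully open) to 255 (shut), then the shift along the tool's x, y, z in cm, then the turn, a rotation vector about the tool's x, y, z in degrees. In form: [fingers, dx, dy, dz, rx, ry, rz, fingers, dx, dy, dz, rx, ry, rz, ...]. A call has 1 to 12 rows; each row is the pose to reach, as a shift and turn from the pose commanded when the call began, along the tool's axes at that moment; what a row does not reach only later rows make up. A row lasts 1/10 s, in which the tool goes at most 50 mm and 8.59 degrees, less where a joint would pass 70% of its speed; a pose out of reach is approached as far as the arm can. A call with a gripper value outside its range is refused whole. The fingers move at their own pace and stop on an object; the grip force is fixed at half the most. Time passes only in rows, so rows that repeat a pose let the fingers close. It gives the time, the measured TCP pose, the force, the opening and the grip force at its end, in the units of the state.
- r.get_state(): the state, without advancing time (a new reading comes with each control period).
- camera(name): name is "scene" or "top" or "wrist"; returns a dict with "img" (384x512x3 uint8, red, green, blue), "mtx" (3x3 intrinsics, pixels), "cam_to_world" (4x4, takes a point from camera to world coordinates); the wrist camera has in their place "tool_from_camera" (4x4, takes a point from camera to tool coordinates, whose origin is the TCP and whose axes are the flange's). Camera axes: x right, y down, z forward; pixel columns grow to the right and rows downward; lengths in mm; the calibration is good to about 2 mm. A picture is of the moment at which its call begins: read the wrist's pose just before it. There is no depth.
- r.hand_in(): hands the job in; it is judged then, once.
The state is a dict: "clock": time; "joints": joint angles; "qvel": joint speeds; "effort": joint torques, N m; "eef_pos": TCP position; "eef_rot": TCP orientation; "ft_force": force on the tool from outside, world axes, zero at the start; "ft_torque": the same for the moment, N m; "opening": finger opening in mm; "finger_force": force on a finger pad.
Only numpy, scipy, OpenCV 4.12 (cv2) and the standard library are available. Lean on these libraries where they do the work, as an engineer would, in place of code of your own. Each camera call takes 0.05 s, during which the arm holds its last target. There are 200 camera calls.

## Working session

There is one attempt and no reset: what is moved stays moved. The work goes in short steps, Python scripts to look and compute and a tool call to move; the robot and the scene stay as the last step left them, time stands still between calls to the robot, and variables do not carry over. Pictures are saved under pics/ and viewed, at most 10 in all, crops included, and the job is handed in when it is done.

Besides the shell and the picture viewer there is one more tool, called as name(argument=value, ...) on one line, values as JSON. apply_moves: Moves the arm, as the interface text tells. Its arguments: {"type":"object","properties":{"moves":{"type":"array"}},"required":["moves"]}

```bash
mkdir -p pics; cat > h.py <<'E'
import numpy as np,cv2
from workcell import r,camera
from scipy.spatial.transform import Rotation as R
def ray(c,px,z,T=None):
    T=c["cam_to_world"] if T is None else T
    d=T[:3,:3]@np.linalg.inv(c["mtx"])@np.array([px[0],px[1],1.]);o=T[:3,3]
    return o+d*(z-o[2])/d[2]
def toolT(s):
    T=np.eye(4);T[:3,:3]=R.from_rotvec(s["eef_rot"]).as_matrix();T[:3,3]=s["eef_pos"];return T
E
python3 - <<'E'
from h import *
s=r.get_state();print(s)
a=camera("top");b=camera("scene")
print(a["mtx"],a["cam_to_world"])
import pickle;pickle.dump((a,b),open("c.pkl","wb"))
cv2.imwrite("pics/top.png",cv2.resize(a["img"][:,:,::-1],(800,600),interpolation=cv2.INTER_CUBIC))
cv2.imwrite("pics/scene.png",b["img"][:,:,::-1])
E
```

```text
{'clock': 0.0, 'joints': array([ 1.01640312e+00,  3.51208127e-01,  1.65241536e+00, -1.06148258e-06,
        1.13911254e+00, -8.46266713e-02]), 'qvel': array([ 0.00086227,  0.00073464, -0.00096968,  0.00078473, -0.00021295,
        0.00014558]), 'effort': array([ 1.22342212e-04, -4.97324860e+01, -2.85252446e+01,  6.99121342e-02,
        2.57141230e-02, -8.61036801e-05]), 'eef_pos': array([248.79345208, 490.15093868, 237.12013453]), 'eef_rot': array([-7.31057004e-01, -3.05498061e+00,  1.70538904e-03]), 'ft_force': array([ 0.42554443,  0.42212371, -0.01274839]), 'ft_torque': array([0.03039551, 0.02347802, 0.02171403]), 'finger_force': 0.0, 'opening': 93.17975205531879}
[[469.7838165    0.         248.65682453]
 [  0.         469.7838165  182.50995926]
 [  0.           0.           1.        ]] [[ 1.99867010e-02 -9.81299630e-01  1.91445992e-01  2.95038619e+02]
 [-9.99732831e-01 -1.73919078e-02  1.52245987e-02 -2.12328882e+01]
 [-1.16102820e-02 -1.91699133e-01 -9.81385064e-01  1.46194058e+03]
 [ 0.00000000e+00  0.00000000e+00  0.00000000e+00  1.00000000e+00]]
```

View pics/top.png

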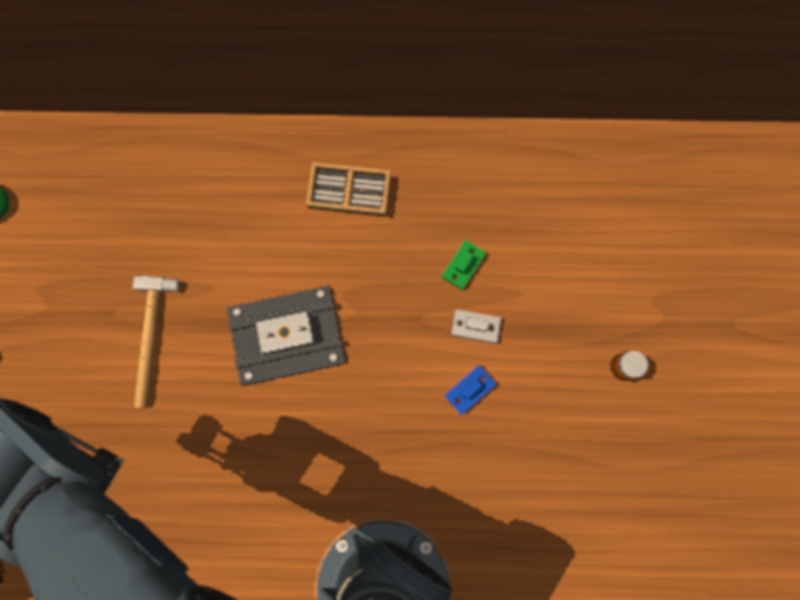

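View pics/scene.png

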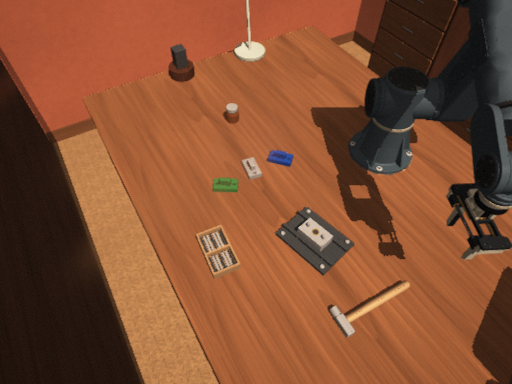

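The top view shows three plates, at (465,265) green, (477,326) bright steel and (471,390) blue. The steel one fits "bright steel", the coloured ones are look-alikes. The die sits on the dark bolster at (285,335). Next is one enlarged crop to confirm, with a colour segmentation.

```bash
python3 - <<'E'
from h import *
import pickle
a,b=pickle.load(open("c.pkl","rb"))
k=512/800
im=a["img"];c=im[175:255,140:330,::-1]
cv2.imwrite("pics/crop.png",cv2.resize(c,None,fx=4.2,fy=4.2,interpolation=cv2.INTER_CUBIC))
hsv=cv2.cvtColor(im,cv2.COLOR_RGB2HSV)
m=((hsv[:,:,1]<60)&(hsv[:,:,2]>120)).astype(np.uint8)
m[:, :140]=0;m[300:]=0
n,l,st,ce=cv2.connectedComponentsWithStats(m)
for i in range(1,n):
    if st[i,4]>60:
        p=np.argwhere(l==i)[:,::-1].astype(np.float32);q=cv2.minAreaRect(p)
        for z in (18,48): 
            w=np.array([ray(a,x,z)[:2] for x in cv2.boxPoints(q)]);e=[w[1]-w[0],w[2]-w[1]]
            L=max(e,key=np.linalg.norm);print(st[i],z,w.mean(0).round(1),[np.linalg.norm(v).round(1) for v in e],"ang",np.degrees(np.arctan2(L[1],L[0])).round(1))
# bolster corner screws (800px coords from viewing)
for p in [(236,312),(320,294),(333,357),(248,376)]: print(ray(a,np.array(p)*k,26).round(1))
for p in [(228,307),(329,288),(345,363),(241,384)]: print("corner",ray(a,np.array(p)*k,20).round(1))
E
```

```text
[164 199  36  27 619] 18 [479.7 208.2] [np.float64(107.5), np.float64(65.5)] ang -76.5
[164 199  36  27 619] 48 [475.9 203.4] [np.float64(105.2), np.float64(64.2)] ang -76.5
[290 200  30  19 396] 18 [ 497.7 -172.9] [np.float64(46.3), np.float64(87.6)] ang -99.4
[290 200  30  19 396] 48 [ 493.5 -169.7] [np.float64(45.3), np.float64(85.7)] ang -99.4
[397 225  17  16 205] 18 [ 428.9 -480.5] [np.float64(46.8), np.float64(46.0)] ang -45.5
[397 225  17  16 205] 48 [ 426.1 -470.9] [np.float64(45.8), np.float64(45.1)] ang -45.5
[515.6 302.6  26. ]
[554.8 137.1  26. ]
[430.  106.9  26. ]
[389.8 271.5  26. ]
corner [526.3 320.5  20. ]
corner [568.4 120.2  20. ]
corner [419.2  83.4  20. ]
corner [374.4 285.6  20. ]
```

View pics/crop.png

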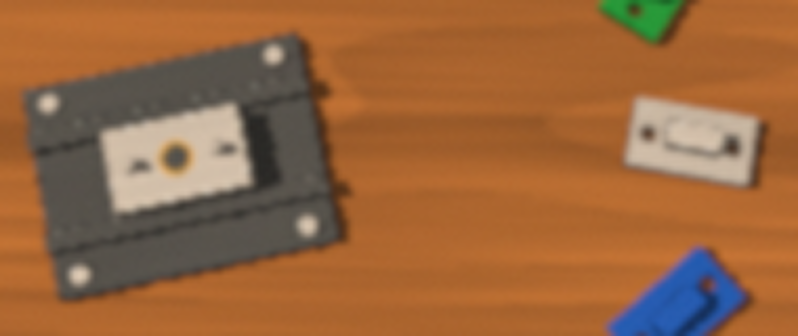

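The crop shows the steel plate at (693,142) with its rib and two holes, between the green and blue ones, so it is the right one. The die sits on the bolster at (178,158), pins at (140,165) and (226,150). I'll go over the die first for a close look, then to the plate.

apply_moves(moves=[0,-33.1,-15.4,0,0,0,49.6,0,-33.1,-15.4,0,0,0,49.6,0,-33.1,-15.4,0,0,0,49.6,0,-33.1,-15.4,0,0,0,49.6,0,-33.1,-15.4,0,0,0,49.6,0,-33.1,-15.4,0,0,0,49.6,0,-33.1,-15.4,0,0,0,49.6,0,-33.1,-15.4,0,0,0,49.6,0,-33.1,-15.4,0,0,0,49.6,0,-33.1,-15.4,0,0,0,49.6,0,-33.1,-15.4,0,0,0,49.6,0,-33.1,-15.4,0,0,0,49.6])

```text
clock: 1.3
eef_pos: [473.7, 204.3, 237.7]
eef_rot: [-1.943, -2.469, 0.0]
ft_force: [0.3, -0.3, 0.4]
opening: 92.8
finger_force: 0.0
```

```bash
python3 - <<'E'
from h import *
import pickle
s=r.get_state();c=camera("wrist");pickle.dump((s,c),open("w1.pkl","wb"))
print(s["clock"],s["eef_pos"],s["eef_rot"],s["qvel"].round(3));print(c["tool_from_camera"].round(3),c["mtx"])
cv2.imwrite("pics/w1.png",cv2.resize(c["img"][:,:,::-1],(800,600),interpolation=cv2.INTER_CUBIC))
E
```

```text
1.3 [473.67160014 204.33959804 237.65530074] [-1.94298180e+00 -2.46850721e+00  2.14283424e-05] [-0.007  0.    -0.003 -0.004 -0.    -0.004]
[[   0.      -0.955   -0.297   83.596]
 [   1.       0.       0.      -0.44 ]
 [  -0.      -0.297    0.955 -146.647]
 [   0.       0.       0.       1.   ]] [[288.55670004   0.         254.58931007]
 [  0.         288.55670004 190.39772686]
 [  0.           0.           1.        ]]
```

View pics/w1.png

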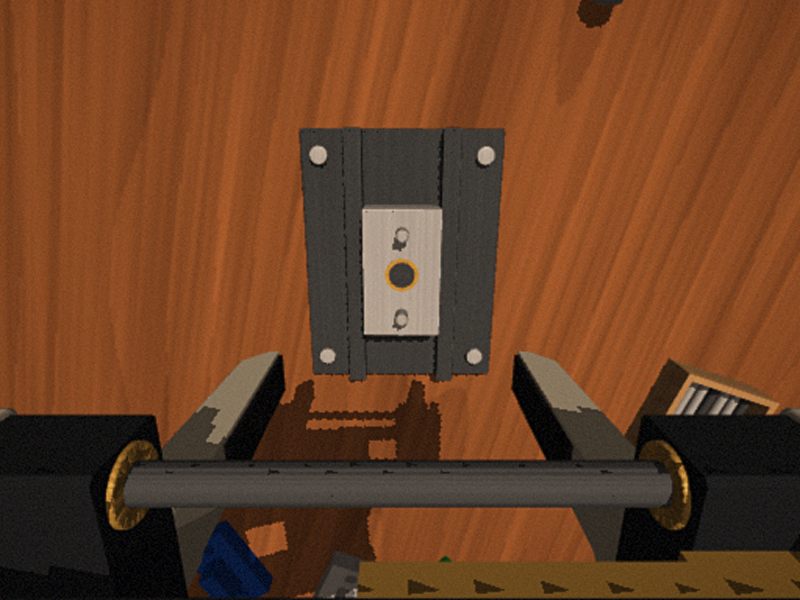

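The wrist view shows the die squarely in its slot: top face corners near (363,209), (441,209), (439,334), (364,334), pin tips at (403,233) and (403,316), bolster screws at (318,155), (486,155), (474,356), (328,356).

```bash
cat >> h.py <<'E'
def go(s,xy,z,yaw):
    """shift (cm, tool axes) and rz (deg) to a world target; yaw: direction of tool y, mod 180"""
    T=toolT(s);d=T[:3,:3].T@(np.array([*xy,z])-T[:3,3])/10
    y=np.degrees(np.arctan2(T[1,1],T[0,1]));t=-((yaw-y+90)%180-90)
    return d.round(2),round(t,2)
E
python3 - <<'E'
from h import *
import pickle
s,c=pickle.load(open("w1.pkl","rb"));T=toolT(s)@c["tool_from_camera"];k=512/800
g=c["img"].mean(2)
m=(cv2.cvtColor(c["img"],cv2.COLOR_RGB2HSV)[:,:,1]<60)&(g>110)
l=cv2.connectedComponents(m.astype(np.uint8))[1]
i=l[165,250];p=np.argwhere(l==i)[:,::-1].astype(np.float32)
h=cv2.convexHull(p);q=cv2.approxPolyDP(h,4,True)[:,0];print("hull",q/k)
w=np.array([ray(c,x,48,T)[:2] for x in q]);print(w.round(1),w.mean(0))
f=lambda L,z:np.array([ray(c,np.array(x)*k,z,T)[:2] for x in L])
sc=f([(318,155),(486,155),(474,356),(328,356)],27);pn=f([(403,233),(403,316)],64)
dc=f([(363,209),(441,209),(439,334),(364,334)],48)
for n,v in(("screws",sc),("die",dc)):
    d=v[0]+v[1]-v[2]-v[3];print(n,v.round(1).tolist(),v.mean(0),"long",np.linalg.norm(d)/2,np.degrees(np.arctan2(d[1],d[0])),"wid",np.linalg.norm(v[1]-v[0]))
d=pn[0]-pn[1];print("pins",pn,pn.mean(0),np.linalg.norm(d),np.degrees(np.arctan2(d[1],d[0])))
cy=T[:2,:2];print(go(s,(497,-172),200,-9.4), go(s,(497,-172),200,170.6))
E
```

```text
hull [[440.625  209.375 ]
 [437.5    332.8125]
 [364.0625 332.8125]
 [362.5    209.375 ]]
[[493.  257.4]
 [516.1 162.6]
 [459.  148.8]
 [437.  243.8]] [476.28472987 203.14575637]
screws [[394.7, 273.0], [518.1, 302.8], [556.3, 141.6], [433.6, 111.9]] [475.68613319 207.31299663] long 165.73966817200636 103.46560624879817 wid 126.95120677496058
die [[437.3, 244.2], [493.2, 257.7], [517.6, 161.9], [459.2, 147.8]] [476.80986632 202.88765173] long 98.85544535886271 103.5323861147538 wid 57.42391479296246
pins [[469.39742633 236.3660177 ]
 [484.35819795 175.46713057]] [476.87781214 205.91657413] 62.7096415303572 103.80228057296226
(array([-37.13,  -6.57,   3.76]), np.float64(22.99)) (array([-37.13,  -6.57,   3.76]), np.float64(22.99))
```

apply_moves(moves=[0,-37.1,-6.6,3.8,0,0,23,0,-37.1,-6.6,3.8,0,0,23,0,-37.1,-6.6,3.8,0,0,23,0,-37.1,-6.6,3.8,0,0,23,0,-37.1,-6.6,3.8,0,0,23,0,-37.1,-6.6,3.8,0,0,23,0,-37.1,-6.6,3.8,0,0,23,0,-37.1,-6.6,3.8,0,0,23,0,-37.1,-6.6,3.8,0,0,23,0,-37.1,-6.6,3.8,0,0,23,0,-37.1,-6.6,3.8,0,0,23])

```text
clock: 2.45
eef_pos: [496.7, -171.6, 199.7]
eef_rot: [-2.397, -2.031, -0.0]
ft_force: [-0.4, -0.9, -0.5]
opening: 93.0
finger_force: 0.0
```

```bash
python3 - <<'E'
from h import *
import pickle
s=r.get_state();c=camera("wrist");pickle.dump((s,c),open("w2.pkl","wb"))
print(s["clock"],s["eef_pos"],s["eef_rot"],s["qvel"].round(3))
T=toolT(s)@c["tool_from_camera"];k=512/800
m=(cv2.cvtColor(c["img"],cv2.COLOR_RGB2HSV)[:,:,1]<60)&(c["img"].mean(2)>100);m[225:]=0
n,l,st,ce=cv2.connectedComponentsWithStats(m.astype(np.uint8))
for i in range(1,n):
    if st[i,4]>500:
        p=np.argwhere(l==i)[:,::-1].astype(np.float32);q=cv2.approxPolyDP(cv2.convexHull(p),4,True)[:,0]
        w=np.array([ray(c,x,18,T)[:2] for x in q]);print(q/k,w.round(1),w.mean(0))
cv2.imwrite("pics/w2.png",cv2.resize(c["img"][:,:,::-1],(800,600),interpolation=cv2.INTER_CUBIC))
E
```

```text
2.45 [ 496.73731281 -171.64577417  199.73792318] [-2.39659713e+00 -2.03090669e+00 -1.29326380e-04] [ 0.008 -0.002 -0.001 -0.002 -0.001 -0.004]
[[435.9375 214.0625]
 [432.8125 329.6875]
 [371.875  329.6875]
 [368.75   215.625 ]] [[ 530.6 -132.3]
 [ 515.8 -220.4]
 [ 468.9 -212.6]
 [ 482.6 -125.5]] [ 499.50843115 -172.67169302]
```

View pics/w2.png

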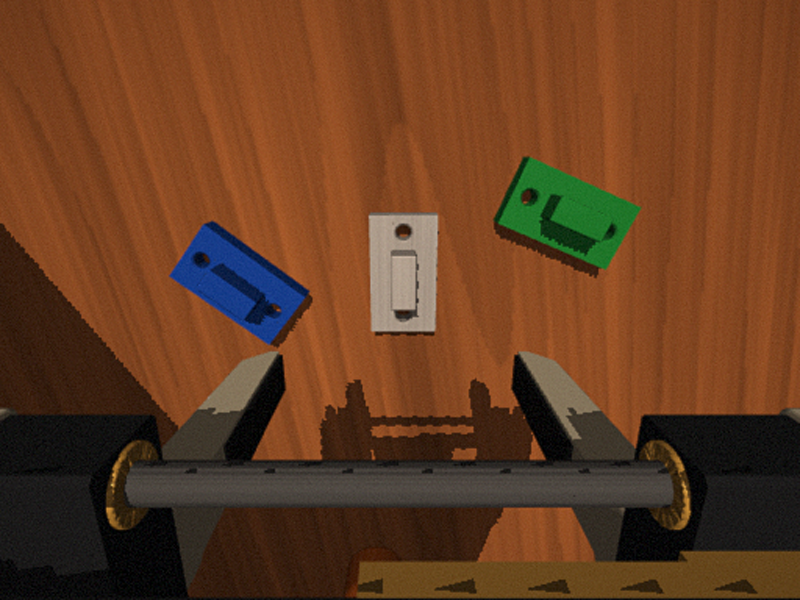

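The steel plate is centred at (403,272), aligned with the jaws. Blue and green are clear of the finger paths. Descend and grip.

apply_moves(moves=[90,-0.1,0.3,5,0,0,0,90,-0.1,0.3,10,0,0,0,90,-0.1,0.3,13,0,0,0,90,-0.1,0.3,15,0,0,0,90,-0.1,0.3,15.9,0,0,0,90,-0.1,0.3,15.9,0,0,0,200,-0.1,0.3,15.9,0,0,0,230,-0.1,0.3,15.9,0,0,0,255,-0.1,0.3,15.9,0,0,0,255,-0.1,0.3,15.9,0,0,0,255,-0.1,0.3,15.9,0,0,0,255,-0.1,0.3,15.9,0,0,0])

```text
clock: 3.7
eef_pos: [499.7, -174.5, 40.8]
eef_rot: [2.398, 2.029, 0.0]
ft_force: [-2.2, 0.9, 3.1]
opening: 17.4
finger_force: 30.0
```

Gripped. Lift 100 mm gently, then look.

apply_moves(moves=[255,0,0,-0.5,0,0,0,255,0,0,-2,0,0,0,255,0,0,-5,0,0,0,255,0,0,-8,0,0,0,255,0,0,-10,0,0,0,255,0,0,-10,0,0,0,255,0,0,-10,0,0,0])

```text
clock: 4.4
eef_pos: [498.9, -174.1, 139.8]
eef_rot: [-2.397, -2.029, 0.001]
ft_force: [0.5, 0.4, -6.4]
opening: 18.1
finger_force: 30.0
```

```bash
python3 - <<'E'
from h import *
import pickle
s=r.get_state();c=camera("wrist");pickle.dump((s,c),open("w3.pkl","wb"))
print(s["clock"],s["eef_pos"],s["eef_rot"],s["ft_force"].round(1),s["ft_torque"].round(2),s["opening"])
print(go(s,(476.8,204),160,13.5))
cv2.imwrite("pics/w3.png",cv2.resize(c["img"][:,:,::-1],(800,600),interpolation=cv2.INTER_CUBIC))
E
```

```text
4.4 [ 498.88765997 -174.14271371  139.81539806] [-2.39725328e+00 -2.02883570e+00  8.40029060e-04] [ 0.5  0.4 -6.4] [-0.    0.06 -0.03] 18.06542977291927
(array([36.93, -8.43, -2.  ]), np.float64(-23.02))
```

View pics/w3.png

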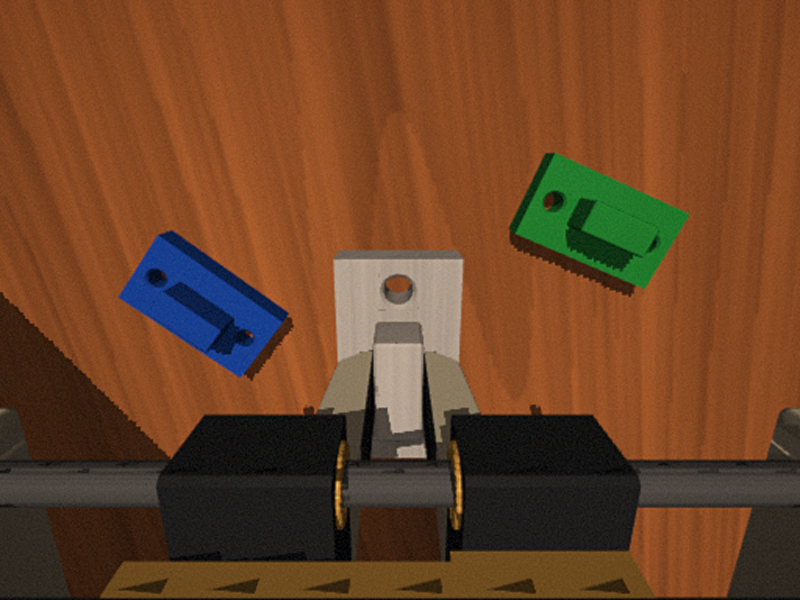

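The plate hangs level in the grip: front edge at row 255, columns 333–463, front hole at (398,288). I'll carry it to 35 mm short of the die along the slot, so the front pin stays visible past the plate.

apply_moves(moves=[255,1,-0.2,-1,0,0,-1,255,3,-0.6,-2,0,0,-3,255,6,-1.3,-2,0,0,-5,255,10,-2.1,-2,0,0,-8,255,14,-2.9,-2,0,0,-11,255,18,-3.8,-2,0,0,-14,255,22,-4.6,-2,0,0,-17,255,26,-5.4,-2,0,0,-20,255,30,-6.3,-2,0,0,-22,255,32.5,-6.8,-1,0,0,-23,255,33.7,-7.05,0,0,0,-23,255,33.7,-7.05,0,0,0,-23])

```text
clock: 5.65
eef_pos: [484.3, 170.7, 139.0]
eef_rot: [-1.941, -2.467, 0.004]
ft_force: [0.0, -1.5, -6.8]
opening: 17.8
finger_force: 30.0
```

apply_moves(moves=[255,0,0,0,0,0,0,255,0,0,0,0,0,0,255,0,0,0,0,0,0])

```text
clock: 5.95
eef_pos: [486.0, 168.8, 140.9]
eef_rot: [1.947, 2.465, 0.0]
ft_force: [-0.6, 0.0, -7.1]
opening: 17.7
finger_force: 30.0
```

```bash
python3 - <<'E'
from h import *
import pickle
s=r.get_state();c=camera("wrist");pickle.dump((s,c),open("w4.pkl","wb"))
print(s["clock"],s["eef_pos"],s["eef_rot"],s["ft_force"].round(1),s["ft_torque"].round(2),s["opening"])
cv2.imwrite("pics/w4.png",cv2.resize(c["img"][60:260,150:360,::-1],None,fx=3,fy=3,interpolation=cv2.INTER_CUBIC)[:600])
E
```

```text
5.95 [485.95009091 168.81634293 140.93480591] [1.94675364e+00 2.46538652e+00 3.53851978e-04] [-0.6  0.  -7.1] [-0.07  0.03 -0.03] 17.67969348952625
```

View pics/w4.png

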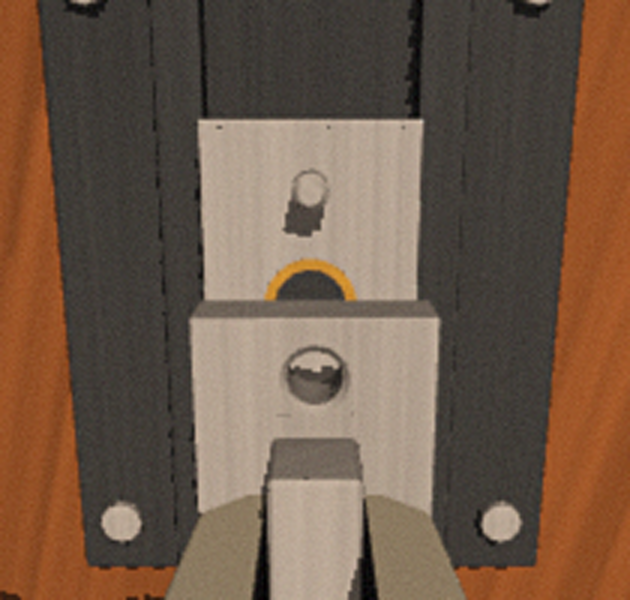

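The crop shows the plate's front edge at (191..440, 318), its hole at (316,376), and beyond it the die's front edge (199..423, 120) and pin tip (310,187).

```bash
python3 - <<'E'
from h import *
import pickle
s,c=pickle.load(open("w4.pkl","rb"));T=toolT(s)
X=c["tool_from_camera"];tz=s["eef_pos"][2]
f=lambda p,z:ray(c,np.array(p)/3+[150,60],z,X)[:2].round(1)
print("tool frame: plate corners",f((191,318),22.8),f((440,318),22.8),"hole",f((316,376),22.8))
print("die corners",f((199,120),tz-48),f((423,120),tz-48),"pin",f((311,187),tz-64),"pin base",f((310,200),tz-48))
print("screws",f((121,522),tz-27),f((501,522),tz-27),"tool x dir",np.degrees(np.arctan2(T[1,0],T[0,0])))
E
```

```text
tool frame: plate corners [ 46.2 -24.9] [46.2 24.8] hole [34.2  0.1]
die corners [ 84.1 -30.7] [84.1 28.5] pin [68.  -1.1] pin base [63.4 -1.4]
screws [-42.7 -64.1] [-42.7  61.6] tool x dir 103.40833904322626
```

apply_moves(moves=[255,1,-0.05,0,0,0,0,255,2.3,-0.12,0,0,0,0,255,3.33,-0.12,0,0,0,0,255,3.33,-0.12,0.5,0,0,0,255,3.33,-0.12,1.5,0,0,0,255,3.33,-0.12,2.4,0,0,0,255,3.33,-0.12,3,0,0,0,255,3.33,-0.12,3.3,0,0,0,255,3.33,-0.12,3.3,0,0,0,255,3.33,-0.12,3.3,0,0,0,255,3.33,-0.12,3.3,0,0,0])

```text
clock: 7.1
eef_pos: [477.0, 201.7, 107.9]
eef_rot: [1.945, 2.466, 0.001]
ft_force: [-1.4, 0.4, -6.5]
opening: 18.0
finger_force: 30.0
```

apply_moves(moves=[255,0,0,0.05,0,0,0,255,0,0,0.15,0,0,0,255,0,0,0.25,0,0,0,255,0,0,0.35,0,0,0,255,0,0,0.45,0,0,0,255,0,0,0.55,0,0,0,255,0,0,0.6,0,0,0,255,0,0,0.6,0,0,0])

```text
clock: 7.9
eef_pos: [476.7, 201.7, 101.5]
eef_rot: [-1.945, -2.467, 0.0]
ft_force: [0.7, -0.3, -6.7]
opening: 18.1
finger_force: 30.0
```

No contact force 3 mm past the pin tips, so both pins are entering. Continue in small steps.

apply_moves(moves=[255,0,0,0.1,0,0,0,255,0,0,0.2,0,0,0,255,0,0,0.3,0,0,0,255,0,0,0.4,0,0,0,255,0,0,0.5,0,0,0,255,0,0,0.5,0,0,0])

```text
clock: 8.5
eef_pos: [476.7, 201.7, 96.5]
eef_rot: [-1.945, -2.467, 0.0]
ft_force: [0.6, -0.5, -6.6]
opening: 17.8
finger_force: 30.0
```

apply_moves(moves=[255,0,0,0.1,0,0,0,255,0,0,0.2,0,0,0,255,0,0,0.3,0,0,0,255,0,0,0.4,0,0,0,255,0,0,0.5,0,0,0,255,0,0,0.6,0,0,0,255,0,0,0.6,0,0,0])

```text
clock: 9.2
eef_pos: [476.7, 201.7, 90.5]
eef_rot: [-1.945, -2.467, 0.0]
ft_force: [0.8, -0.8, -7.5]
opening: 17.6
finger_force: 30.0
```

apply_moves(moves=[255,0,0,0.04,0,0,0,255,0,0,0.08,0,0,0,255,0,0,0.12,0,0,0,255,0,0,0.15,0,0,0,255,0,0,0.15,0,0,0])

```text
clock: 9.7
eef_pos: [476.8, 201.7, 89.1]
eef_rot: [1.945, 2.467, 0.0]
ft_force: [0.4, -1.0, -6.9]
opening: 18.0
finger_force: 30.0
```

apply_moves(moves=[255,0,0,0.03,0,0,0,255,0,0,0.06,0,0,0,255,0,0,0.09,0,0,0,255,0,0,0.09,0,0,0])

```text
clock: 10.1
eef_pos: [476.8, 201.7, 88.8]
eef_rot: [1.945, 2.467, 0.0]
ft_force: [-3.2, -2.3, 4.6]
opening: 17.8
finger_force: 30.0
```

It seats at z = 88.8 exactly as expected, with about 11 N of contact. Open partway, wait, rise.

apply_moves(moves=[220,0,0,0,0,0,0,150,0,0,0,0,0,0,110,0,0,0,0,0,0,110,0,0,0,0,0,0,110,0,0,0,0,0,0,110,0,0,-1,0,0,0,110,0,0,-4,0,0,0,110,0,0,-8,0,0,0,110,0,0,-11,0,0,0,110,0,0,-11,0,0,0,110,0,0,-11,0,0,0])

```text
clock: 11.2
eef_pos: [476.9, 201.8, 198.9]
eef_rot: [1.945, 2.466, 0.002]
ft_force: [-0.4, -0.2, -0.5]
opening: 52.6
finger_force: 0.0
```

```bash
python3 - <<'E'
from h import *
s=r.get_state();c=camera("wrist")
print(s["clock"],s["eef_pos"],s["ft_force"].round(1),s["opening"])
cv2.imwrite("pics/w5.png",cv2.resize(c["img"][60:260,150:360,::-1],None,fx=3,fy=3,interpolation=cv2.INTER_CUBIC)[:600])
E
```

```text
11.2 [476.85343738 201.76272511 198.92441396] [-0.4 -0.2 -0.5] 52.5824275483128
```

View pics/w5.png

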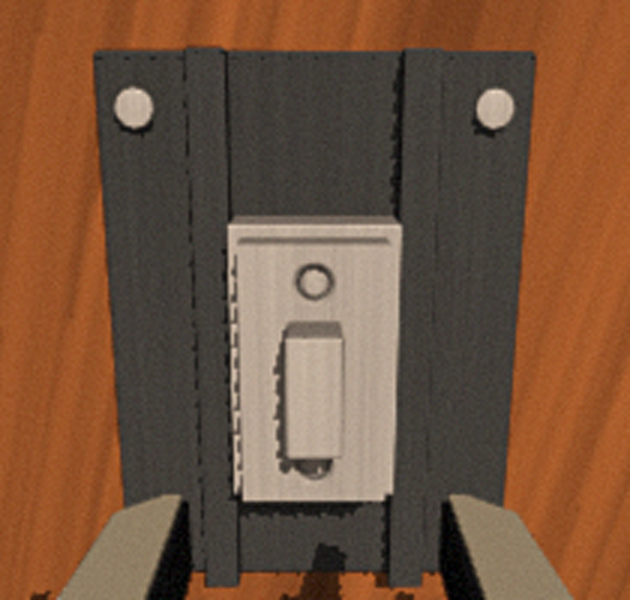

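The plate sits on the die with the pin visible inside the front hole at (314,281). Its edges are parallel to the die's, it is flush, and the gripper is clear.

```bash
python3 -c "
from workcell import r
print(r.hand_in())"
```

```text
the job is handed in; nothing more can be done
None
```

The steel top plate is on the die's two pins, rib up and flush by height and by eye. It seated with about 11 N of contact, the gripper is clear, and the job was handed in at about 11 s; the hand-in call returned no verdict.

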